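# Make up two oil-testing kits in compartment trays

### The arm

A 6-joint arm with a two-finger parallel gripper is mounted at the origin on the work surface. World frame = base frame: x ahead of the robot, y to its left, z up, the work surface at z = 0. Lengths are in m, angles in rad, forces in N, time in s.
With the tool pointing down it reaches from about 0.425 to 1.125 m from the base axis. Payload 14.9 kg.
Tool frame: the origin (TCP) lies at the very end of the fingers, on their centre line; the grasp point (between the pads) lies 19 mm behind it; z points along the fingers, y is the line along which they close (so a half turn about z gives the same grasp; the last joint's range is limited). The gripper opens to 91 mm and grips with 3 to 60 N. Pads are 32 mm wide; open, the fingers measure 118 mm over their backs; the gripper's body (76 mm by 178 mm) begins 60 mm behind the grasp point.
Start: joints at [1.241, 0.379, 1.734, -0, 1.028, -0.033], TCP at [0.205, 0.669, 0.214] pointing down, gripper open.
Joint ranges: [-2.77, 2.77], [-0.74, 2.19], [0, 2.66], [-1.06, 4.2], [0.31, 2.87], [-3.08, 3.08]. Speed limits (rad/s): [1.89, 1.89, 2.39, 3.14, 3.14, 3.14].

### API

Orientations are given as a unit quaternion [w, x, y, z].
In Python, from bench import status, eyes, close_job gives the robot as it stands.
- The arm moves only by the shell command python3 -m inch 'ROWS'. ROWS is JSON, a list of rows, each an object of numbers: "grip": the finger opening in cm, from 0 to 9.12; "tx", "ty", "tz": the shift along the tool's x, y, z in cm; "ax", "ay", "az": the turn, a rotation vector about the tool's x, y, z in rad. A call has 1 to 10 rows; each row is the pose to reach, as a shift and turn from the pose commanded when the call began, along the tool's axes at that moment; what a row does not reach only later rows make up. A row lasts 1/8 s, in which the tool goes at most 62.5 mm and 10.7 degrees, less where a joint would pass 70% of its speed; a pose out of reach is approached as far as the arm can. A call with a gripper value outside its range is refused whole. The fingers move at their own pace and stop on an object; the grip force is fixed at half the most. Time passes only in rows, so rows that repeat a pose let the fingers close. It gives the time, the measured TCP pose, the force, the opening and the grip force at its end, in the units of the state.
- status.sense(): the state, without advancing time (a new reading comes with each control period).
- eyes.read_camera(name): name is "scene" or "top" or "wrist"; returns a dict with "color" (480x640x3 uint8, red, green, blue), "fx", "fy", "cx", "cy" (pixels), "xyz" and "attitude" of the camera in the world; the wrist camera has in their place "T_tool_cam" (4x4, takes a point from camera to tool coordinates, whose origin is the TCP and whose axes are the flange's). Camera axes: x right, y down, z forward; pixel columns grow to the right and rows downward; lengths in m; the calibration is good to about 2 mm. A picture is of the moment at which its call begins: read the wrist's pose just before it. There is no depth.
- close_job(): hands the job in; it is judged then, once.
Trained networks look in a picture, given as the dict that the camera call returned (one of the last four; its "shot" number tells which), for a name from the list of things; names that differ only in an ending like _2 or _b are one class to them, and where a whole thing is asked for, a point or a joint stands for the part that bears it (a point fixed in the world has none). Each returns a list of dicts, best first, with "conf" (0 to 1); they miss things now and then, are a little off and sometimes report something else, mostly with a low value. They report only what shows in the picture. A call takes as long as a camera call. They do not tell look-alikes from the thing itself.
- eyes.outline_of(picture, thing): "mask" (480x640 bool, what is visible of it) and "xy" ([column, row] in pixels, amid what is visible of it).
The state is a dict: "t": time; "q": joint angles; "qd": joint speeds; "effort": joint torques, N m; "ee_pos": TCP position; "orientation": TCP orientation; "wrist_force": force on the tool from outside, world axes, zero at the start; "moment": the same for the moment, N m; "finger_gap": finger opening in m; "grip_force": force on a finger pad.
Only numpy, scipy, OpenCV 4.12 (cv2) and the standard library are available. Lean on these libraries where they do the work, as an engineer would, in place of code of your own. Each camera call takes 0.05 s, during which the arm holds its last target. There are 200 camera calls.

### The job

Make up the two test kits: put the white grease jar with the green lid, the steel cup and the steel weight in the blue tray, and the yellow-capped amber bottle and the brass cup in the red tray. Each thing stands upright and flat on the floor of a compartment of its own (any free compartment of its tray will do); set the things down gently, without dropping them or knocking any over. Leave the blue-capped bottle standing where it is.

Things in the scene. Friction and masses are not known exactly. Their poses are not given: they have to be found in the camera images.
- jar_center (a point): White grease jar: a white round plastic jar with a slightly wider green screw lid (no narrower neck), 64 mm tall; jar 50 mm, lid 52 mm in diameter, the lid being the top 16 mm. About 0.12 kg. Stands upright on the bench at the start. The point is the centre, on the axis, 32 mm above the underside; z points up along the axis.
- steel_cup_center (a point): Steel sample cup: an empty, plain, straight-sided open cup of bright grey steel, 52 mm in diameter, 60 mm tall, wall 3 mm. About 0.16 kg. Stands upright on the bench at the start. The point is the centre, on the axis, 30 mm above the underside; z points up.
- weight_center (a point): Steel weight with a black knob: a solid steel cylinder 50 mm in diameter and 44 mm tall, above it a 16 mm thick neck and a black knob 26 mm in diameter; 64 mm tall in all. About 0.55 kg. Stands upright on the bench at the start. The point is on the axis, 32 mm above the underside (half-way up, in the steel cylinder); z points up.
- bottle_yellow_center (a point): Amber sample bottle with a YELLOW cap: round brown glass body 50 mm in diameter up to 64 mm, with a paper label round it, then a shoulder and a yellow cap 32 mm in diameter; 93 mm tall in all. About 0.14 kg. Stands upright on the bench at the start. The point is on the axis, 46.5 mm above the underside; z points up.
- brass_cup_center (a point): Brass flash-point cup: an empty open cup of yellow brass, body 50 mm in diameter with a rim 54 mm in diameter over the top 5 mm, 60 mm tall, wall 3 mm. About 0.20 kg. Stands upright on the bench at the start. The point is the centre, on the axis, 30 mm above the underside; z points up.
- bottle_blue_center (a point): Amber sample bottle with a BLUE cap, otherwise the same as the yellow-capped one; it belongs to neither kit and is to be left standing. The point is on the axis, 46.5 mm above the underside; z points up.
- tray_blue: Kit tray with a blue rim, 256 by 88 mm, with three square compartments in a row. It is fixed to the bench. The origin is at the centre of its underside, on the bench top (the whole tray lies level); x runs along its row of compartments, y across it, z up. Each compartment is 80 by 80 mm inside; the grey floor is 3 mm above the bench and the rim and dividers (4 mm thick) stand 10 mm above the bench. Compartment centres lie at x = -84, 0 and +84 mm, y = 0.
- tray_red: Kit tray with a red rim, 172 by 88 mm, with two square compartments in a row. It is fixed to the bench. The origin is at the centre of its underside, on the bench top (the whole tray lies level); x runs along its row of compartments, y across it, z up. Each compartment is 80 by 80 mm inside; the grey floor is 3 mm above the bench and the rim and dividers (4 mm thick) stand 10 mm above the bench. Compartment centres lie at x = -42 and +42 mm, y = 0.
Things that resemble listed ones, but are neither listed nor needed, are in the scene too. What is shaped like the part that bears weight_center but purple is not meant.

How it is judged:
By the outcome, as a careful person would: the job done as asked, in the order asked, and still so for the second after the job is handed in, with the robot touching nothing.
It also fails if it takes over 144 s, if anything falls off the work surface, if the arm or the gripper's body presses on something with over 40 N, if the wrist force passes 120 N, or if a joint passes its speed limit or range.

## Working session

There is one attempt and no reset: what is moved stays moved. The work goes in short steps, Python scripts to look and compute and a shell command to move; the robot and the scene stay as the last step left them, time stands still between calls to the robot, and variables do not carry over. Pictures are saved under pics/ and viewed, at most 14 in all, crops included, and the job is handed in when it is done.

```bash
mkdir -p pics; ls; cat > h.py <<'E'
import numpy as np, cv2
from scipy.spatial.transform import Rotation as R
from bench import status, eyes
def rot(q): return R.from_quat([q[1],q[2],q[3],q[0]]).as_matrix()
def ray(p,uv,T=None):
    d=np.array([(uv[0]-p['cx'])/p['fx'],(uv[1]-p['cy'])/p['fy'],1.])
    if T is None:
        A=np.array(p['attitude'],float); A=A if A.shape==(3,3) else rot(A)
        return np.array(p['xyz']),A@d
    return T[:3,3],T[:3,:3]@d
def at_z(p,uv,z,T=None):
    o,d=ray(p,uv,T); return o+d*(z-o[2])/d[2]
def proj(p,X):
    A=np.array(p['attitude'],float); A=A if A.shape==(3,3) else rot(A)
    c=A.T@(np.array(X)-np.array(p['xyz'])); return c[0]/c[2]*p['fx']+p['cx'],c[1]/c[2]*p['fy']+p['cy']
def save(n,c): cv2.imwrite(f'pics/{n}.png',c[...,::-1])
E
python3 - <<'E'
from h import *
s=status.sense(); print({k:s[k] for k in ('t','ee_pos','orientation','finger_gap')})
for cam in ('top','scene'):
    p=eyes.read_camera(cam); save(cam,p['color']); print(cam,p['fx'],p['xyz'],p['attitude'])
    for n in ['jar_center','steel_cup_center','weight_center','bottle_yellow_center','brass_cup_center','bottle_blue_center','tray_blue','tray_red']:
        for o in eyes.outline_of(p,n):
            if o['conf']<.2: continue
            m=o['mask'].astype(np.uint8); x,y,w,h=cv2.boundingRect(m)
            print(n,round(o['conf'],2),np.round(o['xy']),(x,y,w,h),m.sum())
E
```

```text
pics
{'t': 0.0, 'ee_pos': array([0.20463942, 0.66896899, 0.21325703]), 'orientation': array([-9.73771698e-05,  1.47896704e-01,  9.89002643e-01, -5.72818060e-04]), 'finger_gap': 0.09138470527916367}
top 608.9590509255885 [0.43095683 0.01255622 1.29510319] [-0.03718905  0.70775835 -0.7038429   0.04796105]
jar_center 0.88 [323. 218.] (310, 205, 26, 27) 514
steel_cup_center 0.74 [255. 221.] (244, 207, 28, 27) 596
weight_center 0.88 [380. 206.] (368, 195, 26, 26) 527
weight_center 0.75 [389. 167.] (378, 152, 25, 26) 489
weight_center 0.69 [451. 272.] (429, 210, 46, 123) 5152
bottle_yellow_center 0.69 [318. 281.] (306, 268, 26, 25) 489
brass_cup_center 0.65 [386. 294.] (372, 277, 29, 26) 595
bottle_blue_center 0.77 [236. 286.] (224, 272, 28, 25) 540
tray_blue 0.59 [452. 271.] (430, 210, 45, 123) 5215
tray_red 0.85 [176. 268.] (151, 225, 45, 85) 3550
scene 592.9841770355795 [ 1.0226211  -0.25181232  0.94991449] [-0.22866121  0.82519858  0.49853209 -0.13500782]
jar_center 0.72 [312. 278.] (296, 255, 30, 41) 1016
steel_cup_center 0.81 [376. 244.] (360, 223, 31, 42) 1041
weight_center 0.75 [264. 370.] (250, 354, 32, 38) 973
weight_center 0.7 [251. 324.] (237, 302, 31, 37) 892
bottle_yellow_center 0.92 [283. 216.] (267, 194, 27, 46) 998
brass_cup_center 0.73 [204. 243.] (192, 222, 31, 41) 1000
bottle_blue_center 0.88 [356. 183.] (342, 158, 29, 44) 990
tray_blue 0.81 [144. 308.] (97, 235, 97, 140) 6808
tray_red 0.88 [426. 181.] (383, 141, 86, 79) 3284
```

View pics/top.png

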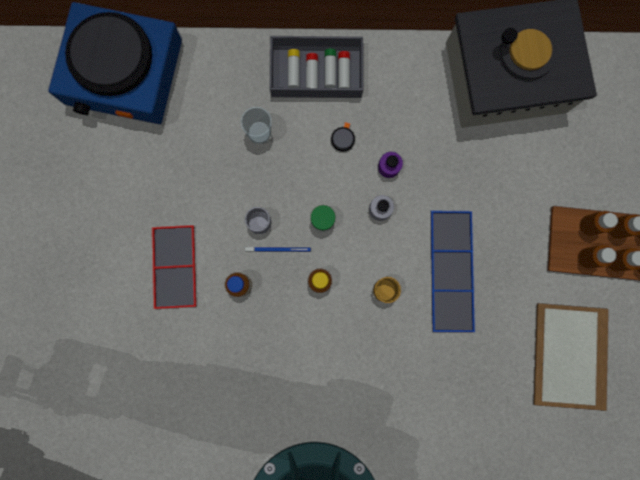

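View pics/scene.png

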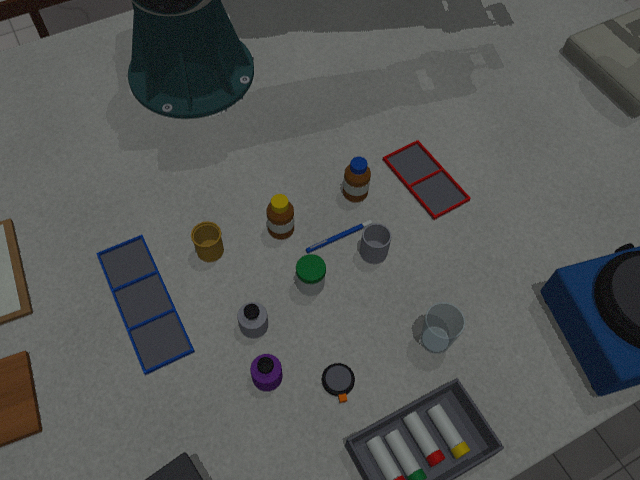

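Two weight-shaped things in top view: bright grey with a black knob at (380,206), and purple at (390,164). The grey one fits, since the purple one is excluded. The trays are blue (452,271) and red (175,267). I'll locate everything by silhouette fit in both cameras and make the confirming crop.

```bash
cat > fit.py <<'E'
from h import *
from scipy.optimize import least_squares
P={'jar_center':[(25,0),(25,48),(26,48),(26,64)],'steel_cup_center':[(26,0),(26,60)],'weight_center':[(25,0),(25,44),(13,50),(13,64)],
'bottle_yellow_center':[(25,0),(25,64),(16,76),(16,93)],'brass_cup_center':[(25,0),(25,55),(27,55),(27,60)],'bottle_blue_center':[(25,0),(25,64),(16,76),(16,93)]}
G=np.linspace(0,2*np.pi,60)
def bbox(p,n,x,y,z0=0):
    q=np.array([proj(p,(x+r*np.cos(g)/1e3,y+r*np.sin(g)/1e3,z0+h/1e3)) for r,h in P[n] for g in G])
    return np.r_[q.min(0),q.max(0)]
def masks(p,n):
    return [o for o in eyes.outline_of(p,n) if o['conf']>.2]
def bb(o):
    x,y,w,h=cv2.boundingRect(o['mask'].astype(np.uint8)); return np.array([x-.5,y-.5,x+w-.5,y+h-.5])
def fit(n,obs,z0=0):
    f=lambda v:np.concatenate([bbox(p,n,v[0],v[1],z0)-b for p,b in obs])
    p,b=obs[0]; x0=at_z(p,((b[0]+b[2])/2,(b[1]+b[3])/2),.03)[:2]
    r=least_squares(f,x0,loss='soft_l1'); return r.x,r.fun
def tray(p,o):
    c=cv2.boxPoints(cv2.minAreaRect(cv2.findNonZero(o['mask'].astype(np.uint8))))
    w=np.array([at_z(p,u,.010)[:2] for u in c])
    (cx,cy),sz,_=cv2.minAreaRect((w*1000).astype(np.float32)); e=[w[1]-w[0],w[2]-w[1]]; l=max(e,key=np.linalg.norm)
    return cx/1e3,cy/1e3,sz,np.degrees(np.arctan2(l[1],l[0]))
E
python3 - <<'E'
from fit import *
T=eyes.read_camera('top'); S=eyes.read_camera('scene')
for n in P:
    a=masks(T,n); b=masks(S,n)
    if n=='weight_center':
        # grey one: not purple
        g=lambda p,o:np.ptp(p['color'][o['mask']].mean(0))
        a=[o for o in a if o['mask'].sum()<1500]; a.sort(key=lambda o:g(T,o)); b.sort(key=lambda o:g(S,o))
    x,r=fit(n,[(T,bb(a[0])),(S,bb(b[0]))]); print(n,np.round(x,4),np.round(r,1))
for n in('tray_blue','tray_red'):
    for p in (T,S): print(n,np.round(np.hstack(tray(p,masks(p,n)[0])),4))
c=T['color'][140:320,140:490]; save('crop',cv2.resize(c,None,fx=2.2,fy=2.2,interpolation=cv2.INTER_CUBIC))
E
```

```text
jar_center [ 0.5966 -0.0139] [ 0.6 -0.5  0.1  0.7  0.  -1.2  0.5  0.7]
steel_cup_center [0.5925 0.1195] [-0.8 -0.6  0.5  0.7 -0.7 -0.8  0.5  0.9]
weight_center [ 0.6216 -0.1386] [ 0.1  0.   0.1  0.5 -0.1  0.3  0.4  0. ]
bottle_yellow_center [ 0.4673 -0.009 ] [ 0.3 -0.7 -0.9  0.5  0.1 -0.4 -0.7  0.5]
brass_cup_center [ 0.4498 -0.1473] [-0.4 -0.6  0.4  0.3 -0.8 -0.5  0.7  0.2]Traceback (most recent call last):
  File "<stdin>", line 9, in <module>
IndexError: list index out of range
```

```bash
python3 - <<'E'
from fit import *
T=eyes.read_camera('top'); S=eyes.read_camera('scene')
n='bottle_blue_center'
obs=[(p,bb(m[0])) for p in (T,S) if (m:=masks(p,n))]
print(len(obs),fit(n,obs))
for n in('tray_blue','tray_red'):
    for p in (T,S):
        m=masks(p,n)
        if m: print(n,np.round(np.hstack(tray(p,m[0])),4))
c=T['color'][140:320,140:490]; save('crop',cv2.resize(c,None,fx=2.2,fy=2.2,interpolation=cv2.INTER_CUBIC))
s=status.sense(); print(rot(s['orientation']).round(3),s['ee_pos'])
E
```

```text
2 (array([0.4585516 , 0.15855231]), array([ 0.78080764,  0.20280288, -0.31834103,  0.27448456,  0.51577038,
        0.10807483,  0.03004781,  0.15683729]))
tray_blue [   0.4909   -0.2903  258.8176   93.9595 -179.8781]
tray_blue [  0.493   -0.2941  98.1137 266.1812  -1.0541]
tray_red [   0.4958    0.2966  177.7197   93.7044 -177.301 ]
tray_red [  0.495    0.2981 214.1996  98.941    1.8411]
[[-0.956  0.292  0.   ]
 [ 0.292  0.956  0.   ]
 [-0.     0.    -1.   ]] [0.2047309  0.66941427 0.21394518]
```

View pics/crop.png

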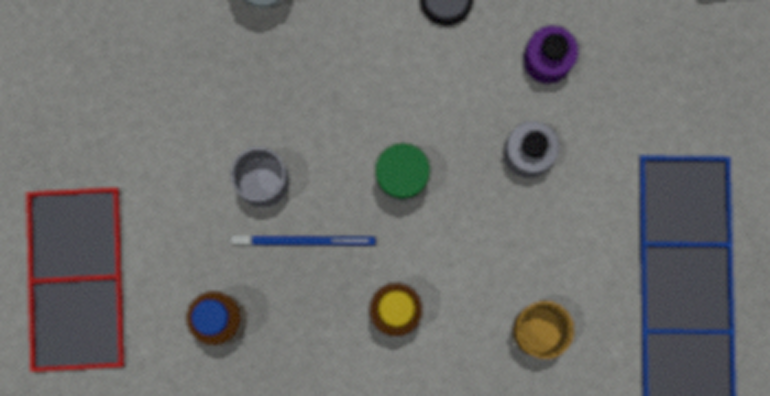

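The crop confirms it: the grey weight with the black knob is at crop (532,148), the purple look-alike at (552,53). There is only one each of the green-lid jar, steel cup, yellow bottle and brass cup. Moving to above the jar.

```bash
python3 -m inch '[{"tx":-57.4,"ty":-53.9,"tz":0,"az":-0.296,"grip":9.1},{"tx":-57.4,"ty":-53.9,"az":-0.296},{"tx":-57.4,"ty":-53.9,"az":-0.296},{"tx":-57.4,"ty":-53.9,"az":-0.296},{"tx":-57.4,"ty":-53.9,"az":-0.296},{"tx":-57.4,"ty":-53.9,"az":-0.296},{"tx":-57.4,"ty":-53.9,"az":-0.296},{"tx":-57.4,"ty":-53.9,"az":-0.296},{"tx":-57.4,"ty":-53.9,"az":-0.296},{"tx":-57.4,"ty":-53.9,"az":-0.296}]'
cat > go.py <<'E'
# go.py x y z [yaw of tool y from world y, deg]: prints remaining shift in tool axes (cm) and turn
import sys; from h import *
s=status.sense(); M=rot(s['orientation']); a=[float(v) for v in sys.argv[1:]]
yaw=np.radians(a[3]) if len(a)>3 else 0
W=np.array([[-np.cos(yaw),-np.sin(yaw),0],[-np.sin(yaw),np.cos(yaw),0],[0,0,-1]])
print('t',round(s['t'],2),'pos',s['ee_pos'].round(4),'shift',(100*M.T@(np.array(a[:3])-s['ee_pos'])).round(2),'turn',R.from_matrix(M.T@W).as_rotvec().round(3),'gap',round(s['finger_gap'],4),'F',np.round(s['wrist_force'],1),'grip',np.round(s['grip_force'],1))
E
python3 go.py .5966 -.0139 .14
```

```text
t 2.0 pos [0.2047 0.6694 0.2139] shift [-57.46 -53.88   7.39] turn [ 0.     0.    -0.297] gap 0.0909 F [-0.3  0.2 -0.2] grip 0.0schema error: expected keys grip, tx, ty, tz, ax, ay, az
```

```bash
python3 -m inch '[{"grip":9.1,"tx":-57.5,"ty":-53.9,"tz":0,"ax":0,"ay":0,"az":-0.297},{"grip":9.1,"tx":-57.5,"ty":-53.9,"tz":0,"ax":0,"ay":0,"az":-0.297},{"grip":9.1,"tx":-57.5,"ty":-53.9,"tz":0,"ax":0,"ay":0,"az":-0.297},{"grip":9.1,"tx":-57.5,"ty":-53.9,"tz":0,"ax":0,"ay":0,"az":-0.297},{"grip":9.1,"tx":-57.5,"ty":-53.9,"tz":0,"ax":0,"ay":0,"az":-0.297},{"grip":9.1,"tx":-57.5,"ty":-53.9,"tz":0,"ax":0,"ay":0,"az":-0.297},{"grip":9.1,"tx":-57.5,"ty":-53.9,"tz":0,"ax":0,"ay":0,"az":-0.297},{"grip":9.1,"tx":-57.5,"ty":-53.9,"tz":0,"ax":0,"ay":0,"az":-0.297},{"grip":9.1,"tx":-57.5,"ty":-53.9,"tz":0,"ax":0,"ay":0,"az":-0.297},{"grip":9.1,"tx":-57.5,"ty":-53.9,"tz":0,"ax":0,"ay":0,"az":-0.297}]'; python3 go.py .5966 -.0139 .14
```

```text
t: 3.25
ee_pos: [0.5166, 0.1254, 0.2143]
orientation: [0.0, -0.0, 1.0, 0.0]
wrist_force: [1.2, 1.1, -0.0]
finger_gap: 0.0914
grip_force: 0.0
t 3.25 pos [0.5166 0.1254 0.2143] shift [ -7.99 -13.93   7.43] turn [0.    0.001 0.   ] gap 0.0914 F [ 1.2  1.1 -0. ] grip 0.0
```

```bash
python3 -m inch '[{"grip":9.1,"tx":-8,"ty":-13.9,"tz":4,"ax":0,"ay":0,"az":0},{"grip":9.1,"tx":-8,"ty":-13.9,"tz":7.4,"ax":0,"ay":0,"az":0},{"grip":9.1,"tx":-8,"ty":-13.9,"tz":7.4,"ax":0,"ay":0,"az":0},{"grip":9.1,"tx":-8,"ty":-13.9,"tz":7.4,"ax":0,"ay":0,"az":0},{"grip":9.1,"tx":-8,"ty":-13.9,"tz":7.4,"ax":0,"ay":0,"az":0},{"grip":9.1,"tx":-8,"ty":-13.9,"tz":7.4,"ax":0,"ay":0,"az":0}]'; python3 go.py .5966 -.0139 .014
python3 - <<'E'
from fit import *
s=status.sense(); p=eyes.read_camera('wrist'); save('w1',p['color'])
Tw=np.eye(4);Tw[:3,:3]=rot(s['orientation']);Tw[:3,3]=s['ee_pos'];Tc=Tw@np.array(p['T_tool_cam']); p['xyz']=Tc[:3,3];p['attitude']=Tc[:3,:3]
o=masks(p,'jar_center'); print([(q['conf'],bb(q)) for q in o]); 
print(fit('jar_center',[(p,bb(o[0]))]))
E
```

```text
t: 4.0
ee_pos: [0.5958, -0.0108, 0.1408]
orientation: [0.001, -0.001, 1.0, 0.0]
wrist_force: [0.2, 0.1, 0.7]
finger_gap: 0.0909
grip_force: 0.0
t 4.0 pos [ 0.5958 -0.0108  0.1408] shift [-0.07 -0.31 12.68] turn [0.    0.001 0.001] gap 0.0909 F [0.2 0.1 0.7] grip 0.0
[(0.98, array([277.5, 198.5, 355.5, 288.5]))]
(array([ 0.59631597, -0.01467278]), array([-1.18996601, -1.62494673,  1.18896726,  1.46481029]))
```

View pics/w1.png

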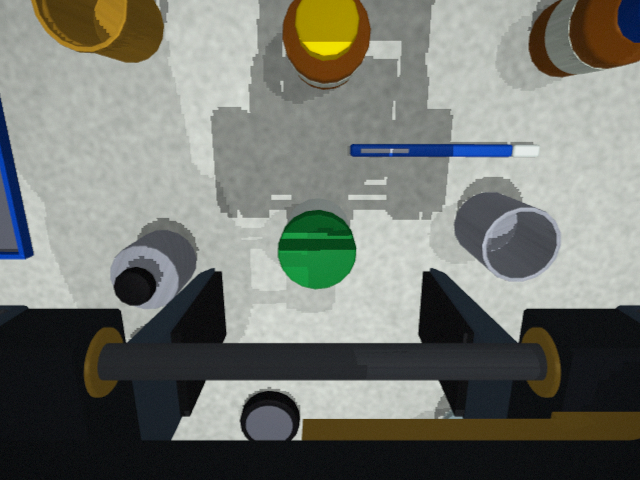

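The wrist view shows the jar lid centred at (317,249) between the fingers, and its fit agrees with the first estimate to 1 mm. Descending and gripping.

```bash
python3 -m inch '[{"grip":9.1,"tx":0,"ty":-0.2,"tz":5,"ax":0,"ay":0,"az":0},{"grip":9.1,"tx":0,"ty":-0.2,"tz":10,"ax":0,"ay":0,"az":0},{"grip":9.1,"tx":0,"ty":-0.2,"tz":12.6,"ax":0,"ay":0,"az":0},{"grip":9.1,"tx":0,"ty":-0.2,"tz":12.6,"ax":0,"ay":0,"az":0},{"grip":4.6,"tx":0,"ty":-0.2,"tz":12.6,"ax":0,"ay":0,"az":0},{"grip":4.6,"tx":0,"ty":-0.2,"tz":12.6,"ax":0,"ay":0,"az":0},{"grip":4.6,"tx":0,"ty":-0.2,"tz":12.6,"ax":0,"ay":0,"az":0},{"grip":4.6,"tx":0,"ty":-0.2,"tz":12.6,"ax":0,"ay":0,"az":0}]'; python3 go.py .575 -.291 .14
```

```text
t: 5.1
ee_pos: [0.5961, -0.0137, 0.0145]
orientation: [0.0, -0.0, 1.0, -0.0]
wrist_force: [-1.1, 0.0, -0.5]
finger_gap: 0.0535
grip_force: 0.0
t 5.1 pos [ 0.5961 -0.0137  0.0145] shift [  2.1  -27.73 -12.55] turn [-0.     0.001  0.   ] gap 0.0535 F [-1.1  0.  -0.5] grip 0.0
```

```bash
python3 -m inch '[{"grip":4.4,"tx":0,"ty":0,"tz":0,"ax":0,"ay":0,"az":0},{"grip":4.4,"tx":0,"ty":0,"tz":0,"ax":0,"ay":0,"az":0},{"grip":4.4,"tx":0,"ty":0,"tz":0,"ax":0,"ay":0,"az":0},{"grip":4.4,"tx":0,"ty":0,"tz":-1,"ax":0,"ay":0,"az":0},{"grip":4.4,"tx":0,"ty":0,"tz":-4,"ax":0,"ay":0,"az":0},{"grip":4.4,"tx":0,"ty":0,"tz":-8,"ax":0,"ay":0,"az":0},{"grip":4.4,"tx":0,"ty":0,"tz":-12,"ax":0,"ay":0,"az":0},{"grip":4.4,"tx":0,"ty":0,"tz":-12.5,"ax":0,"ay":0,"az":0}]'; python3 go.py .575 -.291 .14
```

```text
t: 6.1
ee_pos: [0.5972, -0.0138, 0.142]
orientation: [0.002, -0.0, 1.0, -0.0]
wrist_force: [0.2, -0.4, -1.6]
finger_gap: 0.0511
grip_force: 30.0
t 6.1 pos [ 0.5972 -0.0138  0.142 ] shift [  2.23 -27.72   0.2 ] turn [-0.     0.004  0.   ] gap 0.0511 F [ 0.2 -0.4 -1.6] grip 30.0
```

```bash
python3 -m inch '[{"grip":4.4,"tx":0.3,"ty":-3,"tz":0,"ax":0,"ay":0,"az":0},{"grip":4.4,"tx":0.7,"ty":-8,"tz":0,"ax":0,"ay":0,"az":0},{"grip":4.4,"tx":1.1,"ty":-13,"tz":0,"ax":0,"ay":0,"az":0},{"grip":4.4,"tx":1.5,"ty":-18,"tz":0,"ax":0,"ay":0,"az":0},{"grip":4.4,"tx":1.9,"ty":-23,"tz":0,"ax":0,"ay":0,"az":0},{"grip":4.4,"tx":2.1,"ty":-26.5,"tz":0,"ax":0,"ay":0,"az":0},{"grip":4.4,"tx":2.1,"ty":-27.7,"tz":0,"ax":0,"ay":0,"az":0},{"grip":4.4,"tx":2.1,"ty":-27.7,"tz":0,"ax":0,"ay":0,"az":0}]'; python3 go.py .575 -.291 .018
python3 - <<'E'
from h import *
s=status.sense(); p=eyes.read_camera('wrist'); save('w2',p['color'])
Tw=np.eye(4);Tw[:3,:3]=rot(s['orientation']);Tw[:3,3]=s['ee_pos'];T=Tw@np.array(p['T_tool_cam'])
from fit import tray,masks
p['xyz']=T[:3,3];p['attitude']=T[:3,:3]
# blue rim pixels -> world at z=.01
c=p['color'].astype(int); m=(c[...,2]>c[...,0]+40)&(c[...,2]>c[...,1]+25); v,u=np.nonzero(m)
w=np.array([at_z(p,(a,b),.01)[:2] for a,b in zip(u[::3],v[::3])]); w=w[(abs(w[:,1]+.291)<.06)]
print(w.min(0),w.max(0)); h=np.histogram(w[:,1],bins=np.arange(-.345,-.235,.004)); print(h[0],h[1][0]); h=np.histogram(w[:,0],bins=np.arange(.35,.64,.004)); print(h[0])
E
```

```text
t: 7.1
ee_pos: [0.5745, -0.2905, 0.1383]
orientation: [-0.0, 0.0, 1.0, 0.0]
wrist_force: [0.4, -0.0, -1.4]
finger_gap: 0.051
grip_force: 30.0
t 7.1 pos [ 0.5745 -0.2905  0.1383] shift [-0.06 -0.06 12.03] turn [ 0.001 -0.001 -0.001] gap 0.051 F [ 0.4 -0.  -1.4] grip 30.0
[ 0.41668619 -0.33536384] [ 0.61894715 -0.24648331]
[  0   0 247 441  29  32  29  30  29  27  30  28  28  30  27  30  28  29
  31  27  30  28  29 393 283   0   0] -0.345
[  0   0   0   0   0   0   0   0   0   0   0   0   0   0   0   0  15  34
  35  35  34  31  37  30 189 182  30  35  28  31  31  28  28  29  31  28
  28  29  24  28  28  24  28  23  28 170 132  23  23  27  23  22  22  22
  22  23  22  24  23  22  20  22  24  18  23  22  17   8   0   0   0   0]
```

View pics/w2.png

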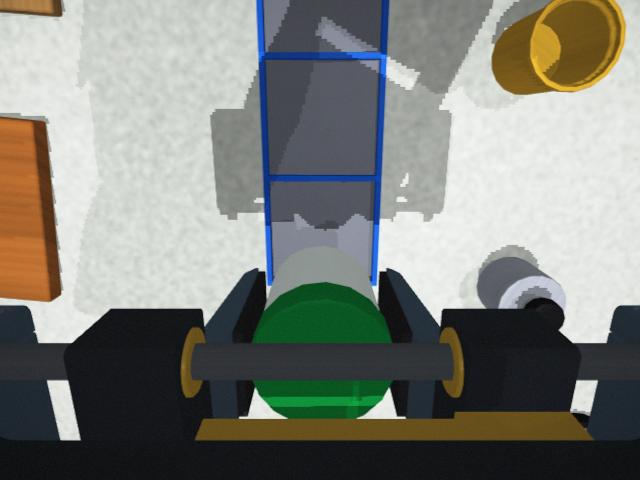

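The jar is held in line above the end compartment. From the rims, the tray's centre is about (0.492, -0.291). Lowering in steps.

```bash
python3 -m inch '[{"grip":4.4,"tx":-0.1,"ty":0,"tz":4,"ax":0,"ay":0,"az":0},{"grip":4.4,"tx":-0.1,"ty":0,"tz":8,"ax":0,"ay":0,"az":0},{"grip":4.4,"tx":-0.1,"ty":0,"tz":10.5,"ax":0,"ay":0,"az":0},{"grip":4.4,"tx":-0.1,"ty":0,"tz":11.4,"ax":0,"ay":0,"az":0},{"grip":4.4,"tx":-0.1,"ty":0,"tz":11.7,"ax":0,"ay":0,"az":0},{"grip":4.4,"tx":-0.1,"ty":0,"tz":11.7,"ax":0,"ay":0,"az":0}]'; python3 go.py .575 -.291 .0175
```

```text
t: 7.9
ee_pos: [0.5764, -0.2906, 0.0228]
orientation: [0.0, -0.0, 1.0, -0.0]
wrist_force: [-0.5, 0.2, -1.2]
finger_gap: 0.0514
grip_force: 30.0
t 7.9 pos [ 0.5764 -0.2906  0.0228] shift [ 0.14 -0.04  0.53] turn [-0.     0.001  0.   ] gap 0.0514 F [-0.5  0.2 -1.2] grip 30.0
```

```bash
python3 -m inch '[{"grip":4.4,"tx":0,"ty":0,"tz":0.3,"ax":0,"ay":0,"az":0},{"grip":4.4,"tx":0,"ty":0,"tz":0.4,"ax":0,"ay":0,"az":0},{"grip":4.4,"tx":0,"ty":0,"tz":0.5,"ax":0,"ay":0,"az":0},{"grip":4.4,"tx":0,"ty":0,"tz":0.5,"ax":0,"ay":0,"az":0}]'; python3 go.py .575 -.291 .0175
```

```text
t: 8.4
ee_pos: [0.5761, -0.2908, 0.0173]
orientation: [0.0, -0.0, 1.0, -0.0]
wrist_force: [-1.1, 0.2, 3.8]
finger_gap: 0.0509
grip_force: 30.0
t 8.4 pos [ 0.5761 -0.2908  0.0173] shift [ 0.11 -0.02 -0.02] turn [-0.  0.  0.] gap 0.0509 F [-1.1  0.2  3.8] grip 30.0
```

```bash
python3 -m inch '[{"grip":8.8,"tx":0,"ty":0,"tz":0,"ax":0,"ay":0,"az":0},{"grip":8.8,"tx":0,"ty":0,"tz":0,"ax":0,"ay":0,"az":0},{"grip":8.8,"tx":0,"ty":0,"tz":0,"ax":0,"ay":0,"az":0},{"grip":8.8,"tx":0,"ty":0,"tz":-0.3,"ax":0,"ay":0,"az":0},{"grip":9.1,"tx":0,"ty":0,"tz":-4,"ax":0,"ay":0,"az":0},{"grip":9.1,"tx":0,"ty":0,"tz":-9,"ax":0,"ay":0,"az":0},{"grip":9.1,"tx":0,"ty":0,"tz":-13,"ax":0,"ay":0,"az":0},{"grip":9.1,"tx":-0.5,"ty":4,"tz":-13,"ax":0,"ay":0,"az":0},{"grip":9.1,"tx":-0.8,"ty":10,"tz":-13,"ax":0,"ay":0,"az":0},{"grip":9.1,"tx":-1,"ty":16,"tz":-13,"ax":0,"ay":0,"az":0}]'; python3 go.py .5925 .1195 .13
```

```text
t: 9.65
ee_pos: [0.5858, -0.1292, 0.1473]
orientation: [0.0, 0.0, 1.0, -0.0]
wrist_force: [0.6, 0.2, -0.3]
finger_gap: 0.0909
grip_force: 0.0
t 9.65 pos [ 0.5858 -0.1292  0.1473] shift [-0.65 24.88  1.73] turn [-0.     0.001 -0.001] gap 0.0909 F [ 0.6  0.2 -0.3] grip 0.0
```

```bash
python3 -m inch '[{"grip":9.1,"tx":-0.3,"ty":6,"tz":0,"ax":0,"ay":0,"az":0},{"grip":9.1,"tx":-0.5,"ty":12,"tz":0,"ax":0,"ay":0,"az":0},{"grip":9.1,"tx":-0.6,"ty":18,"tz":0,"ax":0,"ay":0,"az":0},{"grip":9.1,"tx":-0.6,"ty":23,"tz":0,"ax":0,"ay":0,"az":0},{"grip":9.1,"tx":-0.6,"ty":24.8,"tz":1,"ax":0,"ay":0,"az":0},{"grip":9.1,"tx":-0.6,"ty":24.8,"tz":1,"ax":0,"ay":0,"az":0},{"grip":9.1,"tx":-0.6,"ty":24.8,"tz":1,"ax":0,"ay":0,"az":0}]'
cat > wfit.py <<'E'
# wfit.py thing : wrist-camera fit of the nearest one, top check image
import sys; from fit import *
s=status.sense(); p=eyes.read_camera('wrist')
Tw=np.eye(4);Tw[:3,:3]=rot(s['orientation']);Tw[:3,3]=s['ee_pos'];T=Tw@np.array(p['T_tool_cam']); p['xyz']=T[:3,3];p['attitude']=T[:3,:3]
for o in masks(p,sys.argv[1])[:2]:
    x,r=fit(sys.argv[1],[(p,bb(o))]); print(sys.argv[1],round(o['conf'],2),x.round(4),r.round(1),p['color'][o['mask']].mean(0).round())
E
python3 wfit.py steel_cup_center; python3 go.py .5925 .1195 .014
```

```text
t: 10.52
ee_pos: [0.5917, 0.1162, 0.1368]
orientation: [-0.0, 0.0, 1.0, -0.0]
wrist_force: [-0.7, -0.5, 0.3]
finger_gap: 0.0909
grip_force: 0.0
steel_cup_center 0.75 [0.5923 0.1191] [-0.7 -0.7  0.7  0.7] [102. 105. 113.]
t 10.62 pos [0.592  0.1161 0.1371] shift [-0.05  0.34 12.31] turn [-0.     0.    -0.001] gap 0.0912 F [ 0.4  0.7 -0.2] grip 0.0
```

```bash
python3 -m inch '[{"grip":9.1,"tx":0,"ty":0.3,"tz":5,"ax":0,"ay":0,"az":0},{"grip":9.1,"tx":0,"ty":0.3,"tz":10,"ax":0,"ay":0,"az":0},{"grip":9.1,"tx":0,"ty":0.3,"tz":12.3,"ax":0,"ay":0,"az":0},{"grip":4.6,"tx":0,"ty":0.3,"tz":12.3,"ax":0,"ay":0,"az":0},{"grip":4.6,"tx":0,"ty":0.3,"tz":12.3,"ax":0,"ay":0,"az":0},{"grip":4.6,"tx":0,"ty":0.3,"tz":12.3,"ax":0,"ay":0,"az":0},{"grip":4.6,"tx":0,"ty":0.3,"tz":12.3,"ax":0,"ay":0,"az":0},{"grip":4.6,"tx":0,"ty":0.3,"tz":12.3,"ax":0,"ay":0,"az":0},{"grip":4.6,"tx":0,"ty":0.3,"tz":12.3,"ax":0,"ay":0,"az":0},{"grip":4.6,"tx":0,"ty":0.3,"tz":12.3,"ax":0,"ay":0,"az":0}]';  python3 go.py .492 -.291 .14
```

```text
t: 11.88
ee_pos: [0.5923, 0.1204, 0.0148]
orientation: [0.001, -0.0, 1.0, 0.0]
wrist_force: [-1.3, -1.3, 8.8]
finger_gap: 0.0517
grip_force: 30.0
t 11.88 pos [0.5923 0.1204 0.0148] shift [ 10.04 -41.13 -12.53] turn [0.    0.001 0.   ] gap 0.0517 F [-1.3 -1.3  8.8] grip 30.0
```

```bash
python3 -m inch '[{"grip":4.4,"tx":0,"ty":0,"tz":-1,"ax":0,"ay":0,"az":0},{"grip":4.4,"tx":0,"ty":0,"tz":-4,"ax":0,"ay":0,"az":0},{"grip":4.4,"tx":0,"ty":0,"tz":-8,"ax":0,"ay":0,"az":0},{"grip":4.4,"tx":0,"ty":0,"tz":-12,"ax":0,"ay":0,"az":0},{"grip":4.4,"tx":1,"ty":-3,"tz":-13,"ax":0,"ay":0,"az":0},{"grip":4.4,"tx":2,"ty":-8,"tz":-13,"ax":0,"ay":0,"az":0},{"grip":4.4,"tx":3,"ty":-13,"tz":-13,"ax":0,"ay":0,"az":0},{"grip":4.4,"tx":4.5,"ty":-18,"tz":-13,"ax":0,"ay":0,"az":0},{"grip":4.4,"tx":6,"ty":-23,"tz":-13,"ax":0,"ay":0,"az":0},{"grip":4.4,"tx":7,"ty":-27,"tz":-13,"ax":0,"ay":0,"az":0}]';  python3 go.py .492 -.291 .14
```

```text
t: 13.12
ee_pos: [0.5209, -0.1513, 0.1445]
orientation: [0.0, 0.0, 1.0, -0.0]
wrist_force: [0.1, -0.1, -1.4]
finger_gap: 0.0515
grip_force: 30.0
t 13.12 pos [ 0.5209 -0.1513  0.1445] shift [  2.89 -13.97   0.45] turn [-0.  0. -0.] gap 0.0515 F [ 0.1 -0.1 -1.4] grip 30.0
```

```bash
python3 -m inch '[{"grip":4.4,"tx":1,"ty":-5,"tz":0,"ax":0,"ay":0,"az":0},{"grip":4.4,"tx":2,"ty":-10,"tz":0,"ax":0,"ay":0,"az":0},{"grip":4.4,"tx":2.9,"ty":-13,"tz":0,"ax":0,"ay":0,"az":0},{"grip":4.4,"tx":2.9,"ty":-13.9,"tz":1,"ax":0,"ay":0,"az":0},{"grip":4.4,"tx":2.9,"ty":-13.9,"tz":5,"ax":0,"ay":0,"az":0},{"grip":4.4,"tx":2.9,"ty":-13.9,"tz":9,"ax":0,"ay":0,"az":0},{"grip":4.4,"tx":2.9,"ty":-13.9,"tz":11.5,"ax":0,"ay":0,"az":0},{"grip":4.4,"tx":2.9,"ty":-13.9,"tz":12,"ax":0,"ay":0,"az":0},{"grip":4.4,"tx":2.9,"ty":-13.9,"tz":12,"ax":0,"ay":0,"az":0}]';  python3 go.py .492 -.291 .0178
```

```text
t: 14.25
ee_pos: [0.4931, -0.2884, 0.0243]
orientation: [0.0, -0.0, 1.0, 0.0]
wrist_force: [-0.2, 0.3, -1.8]
finger_gap: 0.0518
grip_force: 30.0
t 14.25 pos [ 0.4931 -0.2884  0.0243] shift [ 0.11 -0.26  0.65] turn [0.    0.    0.001] gap 0.0518 F [-0.2  0.3 -1.8] grip 30.0
```

```bash
python3 -m inch '[{"grip":4.4,"tx":0,"ty":-0.2,"tz":0.3,"ax":0,"ay":0,"az":0},{"grip":4.4,"tx":0,"ty":-0.2,"tz":0.5,"ax":0,"ay":0,"az":0},{"grip":4.4,"tx":0,"ty":-0.2,"tz":0.6,"ax":0,"ay":0,"az":0},{"grip":4.4,"tx":0,"ty":-0.2,"tz":0.65,"ax":0,"ay":0,"az":0}]';  python3 go.py .492 -.291 .0178
```

```text
t: 14.75
ee_pos: [0.4929, -0.2908, 0.0178]
orientation: [0.0, -0.0, 1.0, -0.0]
wrist_force: [-4.0, 2.6, 11.6]
finger_gap: 0.0518
grip_force: 30.0
t 14.75 pos [ 0.4929 -0.2908  0.0178] shift [ 0.09 -0.02 -0.  ] turn [-0.  0.  0.] gap 0.0518 F [-4.   2.6 11.6] grip 30.0
```

```bash
python3 -m inch '[{"grip":8.8,"tx":0,"ty":0,"tz":0,"ax":0,"ay":0,"az":0},{"grip":8.8,"tx":0,"ty":0,"tz":0,"ax":0,"ay":0,"az":0},{"grip":8.8,"tx":0,"ty":0,"tz":0,"ax":0,"ay":0,"az":0},{"grip":8.8,"tx":0,"ty":0,"tz":-0.3,"ax":0,"ay":0,"az":0},{"grip":9.1,"tx":0,"ty":0,"tz":-4,"ax":0,"ay":0,"az":0},{"grip":9.1,"tx":0,"ty":0,"tz":-9,"ax":0,"ay":0,"az":0},{"grip":9.1,"tx":-2,"ty":3,"tz":-12,"ax":0,"ay":0,"az":0},{"grip":9.1,"tx":-6,"ty":7,"tz":-12,"ax":0,"ay":0,"az":0},{"grip":9.1,"tx":-10,"ty":11.5,"tz":-12,"ax":0,"ay":0,"az":0},{"grip":9.1,"tx":-13,"ty":15.2,"tz":-12,"ax":0,"ay":0,"az":0}]'; python3 wfit.py weight_center; python3 go.py .6216 -.1386 .013
```

```text
t: 16.0
ee_pos: [0.6242, -0.1369, 0.1379]
orientation: [0.0, -0.0, 1.0, -0.0]
wrist_force: [-0.3, -0.3, -0.2]
finger_gap: 0.0909
grip_force: 0.0
weight_center 0.68 [ 0.6222 -0.139 ] [-0.4 -1.1  0.4  1.1] [101. 104. 110.]
weight_center 0.62 [ 0.7147 -0.1576] [-2.7 -1.9  2.7  1.7] [71. 43. 94.]
t 16.1 pos [ 0.6252 -0.1357  0.1378] shift [ 0.38 -0.29 12.48] turn [0.    0.001 0.003] gap 0.0916 F [-1.1  0.5  0.4] grip 0.0
```

```bash
python3 -m inch '[{"grip":9.1,"tx":0.3,"ty":-0.3,"tz":5,"ax":0,"ay":0,"az":0},{"grip":9.1,"tx":0.3,"ty":-0.3,"tz":10,"ax":0,"ay":0,"az":0},{"grip":9.1,"tx":0.3,"ty":-0.3,"tz":12.4,"ax":0,"ay":0,"az":0},{"grip":4.6,"tx":0.3,"ty":-0.3,"tz":12.4,"ax":0,"ay":0,"az":0},{"grip":4.6,"tx":0.3,"ty":-0.3,"tz":12.4,"ax":0,"ay":0,"az":0},{"grip":4.6,"tx":0.3,"ty":-0.3,"tz":12.4,"ax":0,"ay":0,"az":0},{"grip":4.6,"tx":0.3,"ty":-0.3,"tz":12.4,"ax":0,"ay":0,"az":0},{"grip":4.6,"tx":0.3,"ty":-0.3,"tz":12.4,"ax":0,"ay":0,"az":0},{"grip":4.6,"tx":0.3,"ty":-0.3,"tz":12.4,"ax":0,"ay":0,"az":0},{"grip":4.6,"tx":0.3,"ty":-0.3,"tz":12.4,"ax":0,"ay":0,"az":0}]';  python3 go.py .408 -.291 .14
```

```text
t: 17.35
ee_pos: [0.6203, -0.1414, 0.0144]
orientation: [0.0, -0.0, 1.0, 0.0]
wrist_force: [-1.0, 4.4, 7.1]
finger_gap: 0.0494
grip_force: 30.0
t 17.35 pos [ 0.6203 -0.1414  0.0144] shift [ 21.22 -14.95 -12.58] turn [0.    0.001 0.   ] gap 0.0494 F [-1.   4.4  7.1] grip 30.0
```

```bash
python3 -m inch '[{"grip":4.4,"tx":0,"ty":0,"tz":-1,"ax":0,"ay":0,"az":0},{"grip":4.4,"tx":0,"ty":0,"tz":-4,"ax":0,"ay":0,"az":0},{"grip":4.4,"tx":0,"ty":0,"tz":-8,"ax":0,"ay":0,"az":0},{"grip":4.4,"tx":0,"ty":0,"tz":-12,"ax":0,"ay":0,"az":0},{"grip":4.4,"tx":3,"ty":-2,"tz":-13,"ax":0,"ay":0,"az":0},{"grip":4.4,"tx":7,"ty":-5,"tz":-13,"ax":0,"ay":0,"az":0},{"grip":4.4,"tx":11,"ty":-8,"tz":-13,"ax":0,"ay":0,"az":0},{"grip":4.4,"tx":15,"ty":-11,"tz":-13,"ax":0,"ay":0,"az":0},{"grip":4.4,"tx":19,"ty":-14,"tz":-13,"ax":0,"ay":0,"az":0},{"grip":4.4,"tx":21,"ty":-14.9,"tz":-13,"ax":0,"ay":0,"az":0}]';  python3 go.py .408 -.291 .0174
```

```text
t: 18.6
ee_pos: [0.4076, -0.2916, 0.1436]
orientation: [-0.0, 0.001, 1.0, 0.0]
wrist_force: [0.1, -0.4, -6.5]
finger_gap: 0.0497
grip_force: 30.0
t 18.6 pos [ 0.4076 -0.2916  0.1436] shift [-0.04  0.06 12.62] turn [ 0.    -0.001 -0.001] gap 0.0497 F [ 0.1 -0.4 -6.5] grip 30.0
```

```bash
python3 -m inch '[{"grip":4.4,"tx":0,"ty":0,"tz":2,"ax":0,"ay":0,"az":0},{"grip":4.4,"tx":0,"ty":0,"tz":6,"ax":0,"ay":0,"az":0},{"grip":4.4,"tx":0,"ty":0,"tz":9.5,"ax":0,"ay":0,"az":0},{"grip":4.4,"tx":0,"ty":0,"tz":11.5,"ax":0,"ay":0,"az":0},{"grip":4.4,"tx":0,"ty":0,"tz":11.9,"ax":0,"ay":0,"az":0},{"grip":4.4,"tx":0,"ty":0,"tz":11.9,"ax":0,"ay":0,"az":0}]';  python3 go.py .408 -.291 .0174
```

```text
t: 19.35
ee_pos: [0.41, -0.2909, 0.025]
orientation: [0.0, -0.0, 1.0, -0.0]
wrist_force: [0.7, -0.3, -6.2]
finger_gap: 0.0499
grip_force: 30.0
t 19.35 pos [ 0.41   -0.2909  0.025 ] shift [ 0.2  -0.01  0.76] turn [-0.  0.  0.] gap 0.0499 F [ 0.7 -0.3 -6.2] grip 30.0
```

```bash
python3 -m inch '[{"grip":4.4,"tx":0.1,"ty":0,"tz":0.3,"ax":0,"ay":0,"az":0},{"grip":4.4,"tx":0.1,"ty":0,"tz":0.5,"ax":0,"ay":0,"az":0},{"grip":4.4,"tx":0.1,"ty":0,"tz":0.65,"ax":0,"ay":0,"az":0},{"grip":4.4,"tx":0.1,"ty":0,"tz":0.7,"ax":0,"ay":0,"az":0}]';  python3 go.py .408 -.291 .0174
```

```text
t: 19.85
ee_pos: [0.4089, -0.2907, 0.0175]
orientation: [0.0, -0.0, 1.0, -0.0]
wrist_force: [-1.1, -0.8, -2.3]
finger_gap: 0.0497
grip_force: 30.0
t 19.85 pos [ 0.4089 -0.2907  0.0175] shift [ 0.09 -0.03  0.01] turn [-0.  0.  0.] gap 0.0497 F [-1.1 -0.8 -2.3] grip 30.0
```

```bash
python3 -m inch '[{"grip":4.4,"tx":0,"ty":0,"tz":0.06,"ax":0,"ay":0,"az":0},{"grip":8.8,"tx":0,"ty":0,"tz":0.03,"ax":0,"ay":0,"az":0},{"grip":8.8,"tx":0,"ty":0,"tz":0,"ax":0,"ay":0,"az":0},{"grip":8.8,"tx":0,"ty":0,"tz":0,"ax":0,"ay":0,"az":0},{"grip":8.8,"tx":0,"ty":0,"tz":-0.3,"ax":0,"ay":0,"az":0},{"grip":9.1,"tx":0,"ty":0,"tz":-4,"ax":0,"ay":0,"az":0},{"grip":9.1,"tx":0,"ty":0,"tz":-9,"ax":0,"ay":0,"az":0},{"grip":9.1,"tx":0,"ty":0,"tz":-14,"ax":0,"ay":0,"az":0},{"grip":9.1,"tx":-1.5,"ty":5,"tz":-14.5,"ax":0,"ay":0,"az":0},{"grip":9.1,"tx":-3,"ty":11,"tz":-14.5,"ax":0,"ay":0,"az":0}]'; python3 go.py .4673 -.009 .155
```

```text
t: 21.1
ee_pos: [0.4396, -0.1803, 0.1638]
orientation: [0.001, 0.001, 1.0, -0.001]
wrist_force: [0.5, 0.8, 0.1]
finger_gap: 0.0908
grip_force: 0.0
t 21.1 pos [ 0.4396 -0.1803  0.1638] shift [-2.73 17.13  0.87] turn [-0.001  0.002 -0.002] gap 0.0908 F [0.5 0.8 0.1] grip 0.0
```

```bash
python3 -m inch '[{"grip":9.1,"tx":-1,"ty":6,"tz":0,"ax":0,"ay":0,"az":0},{"grip":9.1,"tx":-2,"ty":12,"tz":0,"ax":0,"ay":0,"az":0},{"grip":9.1,"tx":-2.7,"ty":16.5,"tz":0,"ax":0,"ay":0,"az":0},{"grip":9.1,"tx":-2.7,"ty":17,"tz":0,"ax":0,"ay":0,"az":0},{"grip":9.1,"tx":-2.7,"ty":17,"tz":0,"ax":0,"ay":0,"az":0}]'; python3 wfit.py bottle_yellow_center; python3 go.py .4673 -.009 .022
python3 - <<'E'
from h import *
p=eyes.read_camera('scene'); save('s2',p['color'][200:400,60:360].repeat(2,0).repeat(2,1))
E
```

```text
t: 21.72
ee_pos: [0.4657, -0.0108, 0.1625]
orientation: [-0.0, -0.001, 1.0, -0.0]
wrist_force: [0.0, -0.1, 0.4]
finger_gap: 0.0911
grip_force: 0.0
bottle_yellow_center 0.94 [ 0.467  -0.0091] [-1.2 -1.2  1.2  0.9] [135. 106.  17.]
t 21.82 pos [ 0.4657 -0.0116  0.1625] shift [-0.16  0.26 14.05] turn [-0.    -0.    -0.001] gap 0.091 F [ 0.1 -0.5 -0.4] grip 0.0
```

View pics/s2.png

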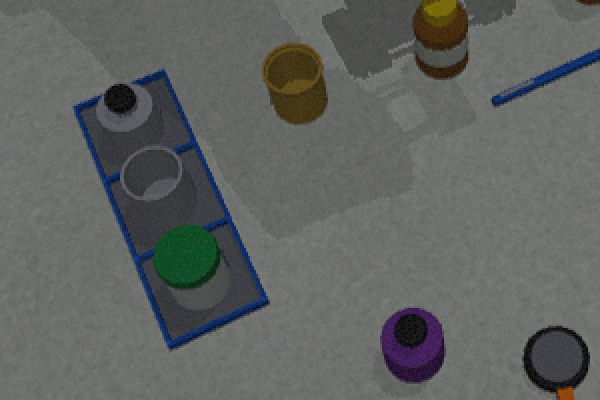

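The scene crop shows the weight (122,105), steel cup (155,180) and jar (190,265), each upright in its own compartment of the blue tray. The brass cup at (295,85) and yellow bottle at (440,40) haven't moved. Gripping the yellow bottle next.

```bash
python3 -m inch '[{"grip":9.1,"tx":-0.1,"ty":0.2,"tz":5,"ax":0,"ay":0,"az":0},{"grip":9.1,"tx":-0.1,"ty":0.2,"tz":10,"ax":0,"ay":0,"az":0},{"grip":9.1,"tx":-0.1,"ty":0.2,"tz":13.9,"ax":0,"ay":0,"az":0},{"grip":4.6,"tx":-0.1,"ty":0.2,"tz":13.9,"ax":0,"ay":0,"az":0},{"grip":4.6,"tx":-0.1,"ty":0.2,"tz":13.9,"ax":0,"ay":0,"az":0},{"grip":4.6,"tx":-0.1,"ty":0.2,"tz":13.9,"ax":0,"ay":0,"az":0},{"grip":4.6,"tx":-0.1,"ty":0.2,"tz":13.9,"ax":0,"ay":0,"az":0},{"grip":4.6,"tx":-0.1,"ty":0.2,"tz":13.9,"ax":0,"ay":0,"az":0},{"grip":4.6,"tx":-0.1,"ty":0.2,"tz":13.9,"ax":0,"ay":0,"az":0},{"grip":4.6,"tx":-0.1,"ty":0.2,"tz":13.9,"ax":0,"ay":0,"az":0}]';  python3 go.py .5375 .299 .16 2.5
```

```text
t: 23.12
ee_pos: [0.4675, -0.0087, 0.0244]
orientation: [0.001, -0.0, 1.0, -0.0]
wrist_force: [-2.5, -0.6, 13.9]
finger_gap: 0.0492
grip_force: 30.0
t 23.12 pos [ 0.4675 -0.0087  0.0244] shift [ -7.03  30.77 -13.56] turn [-0.     0.001 -0.043] gap 0.0492 F [-2.5 -0.6 13.9] grip 30.0
```

```bash
python3 -m inch '[{"grip":4.4,"tx":0,"ty":0,"tz":-1,"ax":0,"ay":0,"az":0},{"grip":4.4,"tx":0,"ty":0,"tz":-4,"ax":0,"ay":0,"az":0},{"grip":4.4,"tx":0,"ty":0,"tz":-8,"ax":0,"ay":0,"az":0},{"grip":4.4,"tx":0,"ty":0,"tz":-12,"ax":0,"ay":0,"az":0},{"grip":4.4,"tx":-0.5,"ty":2,"tz":-14,"ax":0,"ay":0,"az":-0.01},{"grip":4.4,"tx":-1.5,"ty":6.5,"tz":-14,"ax":0,"ay":0,"az":-0.02},{"grip":4.4,"tx":-3,"ty":11.5,"tz":-14,"ax":0,"ay":0,"az":-0.03},{"grip":4.4,"tx":-4,"ty":16.5,"tz":-14,"ax":0,"ay":0,"az":-0.043},{"grip":4.4,"tx":-5,"ty":21.5,"tz":-14,"ax":0,"ay":0,"az":-0.043},{"grip":4.4,"tx":-6,"ty":25,"tz":-14,"ax":0,"ay":0,"az":-0.043}]';  python3 go.py .5375 .299 .16 2.5
```

```text
t: 24.38
ee_pos: [0.5266, 0.2433, 0.164]
orientation: [0.0, -0.022, 1.0, 0.0]
wrist_force: [0.6, -0.4, -1.2]
finger_gap: 0.0495
grip_force: 30.0
t 24.38 pos [0.5266 0.2433 0.164 ] shift [-1.33  5.51  0.4 ] turn [0.    0.    0.001] gap 0.0495 F [ 0.6 -0.4 -1.2] grip 30.0
```

```bash
python3 -m inch '[{"grip":4.4,"tx":-1,"ty":3.5,"tz":0,"ax":0,"ay":0,"az":0},{"grip":4.4,"tx":-1.3,"ty":5.5,"tz":0,"ax":0,"ay":0,"az":0},{"grip":4.4,"tx":-1.3,"ty":5.5,"tz":0,"ax":0,"ay":0,"az":0},{"grip":4.4,"tx":-1.3,"ty":5.5,"tz":0,"ax":0,"ay":0,"az":0}]';  python3 go.py .5375 .299 .0274 2.5
python3 - <<'E'
from h import *
s=status.sense(); p=eyes.read_camera('wrist'); save('w3',p['color'])
Tw=np.eye(4);Tw[:3,:3]=rot(s['orientation']);Tw[:3,3]=s['ee_pos'];T=Tw@np.array(p['T_tool_cam'])
c=p['color'].astype(int); m=(c[...,0]>c[...,1]+80)&(c[...,2]<c[...,1]+40)&(c[...,0]>110)&(c[...,1]<70); v,u=np.nonzero(m)
w=np.array([at_z(p,(a,b),.01,T)[:2] for a,b in zip(u,v)]); w=w[abs(w[:,1]-.298)<.06]
th=np.radians(2.5); e=np.array([np.cos(th),np.sin(th)]); d=w-[.4955,.2973]; a=d@e; b=d@[-e[1],e[0]]
print('along',np.histogram(a,bins=np.arange(-.1,.101,.004))[0]); print('across',np.histogram(b,bins=np.arange(-.06,.061,.004))[0])
for k in(-1,1):
    q=w[(abs(b-k*.042)<.006)]; print(k,np.degrees(np.arctan(np.polyfit(q[:,0],q[:,1],1)[0])),np.median(b[abs(b-k*.042)<.006]))
E
```

```text
t: 24.88
ee_pos: [0.5369, 0.296, 0.1634]
orientation: [-0.0, -0.021, 1.0, -0.0]
wrist_force: [-0.3, 0.1, -1.8]
finger_gap: 0.0492
grip_force: 30.0
t 24.88 pos [0.5369 0.296  0.1634] shift [-0.08  0.31 13.6 ] turn [-0.    -0.001 -0.001] gap 0.0492 F [-0.3  0.1 -1.8] grip 30.0
along [  0   0   0  47 671 101  61  68  72  57  71  60  71  50  66  58  63  61
  60  59  57  55  54  57 198 485  59  56  51  50  46  48  50  50  41  44
  50  40  48  42  37  48  40  34  34  45  21   0   0   0]
across [  0   0   0  28 856 270  64  68  69  65  72  63  59  61  55  62  60  65
  69  64  66  63  60  75 234 954  34   0   0   0]
-1 3.1715251131352917 -0.041205271550637426
1 3.0706427631578594 0.041475720676156805
```

View pics/w3.png

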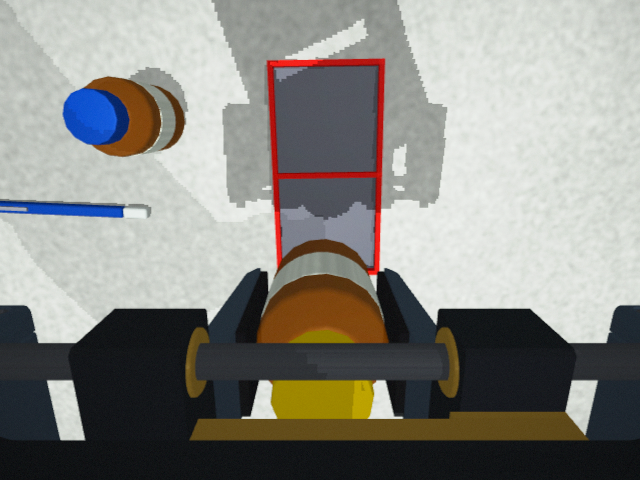

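The bottle is held over the far compartment. The red tray's rim, with its divider at (325,175), matches the estimate to about 1–2 mm. Lowering.

```bash
python3 -m inch '[{"grip":4.4,"tx":-0.1,"ty":0.2,"tz":2,"ax":0,"ay":0,"az":0},{"grip":4.4,"tx":-0.1,"ty":0.2,"tz":6,"ax":0,"ay":0,"az":0},{"grip":4.4,"tx":-0.1,"ty":0.2,"tz":10,"ax":0,"ay":0,"az":0},{"grip":4.4,"tx":-0.1,"ty":0.2,"tz":12.3,"ax":0,"ay":0,"az":0},{"grip":4.4,"tx":-0.1,"ty":0.2,"tz":12.8,"ax":0,"ay":0,"az":0},{"grip":4.4,"tx":-0.1,"ty":0.2,"tz":12.8,"ax":0,"ay":0,"az":0}]';  python3 go.py .538 .298 .0274 2.5
```

```text
t: 25.68
ee_pos: [0.5387, 0.299, 0.0359]
orientation: [0.0, -0.022, 1.0, 0.0]
wrist_force: [-0.6, -0.4, -1.2]
finger_gap: 0.0493
grip_force: 30.0
t 25.68 pos [0.5387 0.299  0.0359] shift [ 0.07 -0.1   0.85] turn [ 0.     0.001 -0.001] gap 0.0493 F [-0.6 -0.4 -1.2] grip 30.0
```

```bash
python3 -m inch '[{"grip":4.4,"tx":0,"ty":0,"tz":0.4,"ax":0,"ay":0,"az":0},{"grip":4.4,"tx":0,"ty":0,"tz":0.6,"ax":0,"ay":0,"az":0},{"grip":4.4,"tx":0,"ty":0,"tz":0.75,"ax":0,"ay":0,"az":0},{"grip":4.4,"tx":0,"ty":0,"tz":0.85,"ax":0,"ay":0,"az":0}]';  python3 go.py .538 .298 .0274 2.5
```

```text
t: 26.18
ee_pos: [0.5384, 0.299, 0.0274]
orientation: [0.0, -0.022, 1.0, 0.0]
wrist_force: [-6.0, -3.7, 18.2]
finger_gap: 0.0494
grip_force: 30.0
t 26.18 pos [0.5384 0.299  0.0274] shift [ 0.04 -0.09 -0.  ] turn [ 0.  0. -0.] gap 0.0494 F [-6.  -3.7 18.2] grip 30.0
```

```bash
python3 -m inch '[{"grip":4.4,"tx":0,"ty":0,"tz":-0.05,"ax":0,"ay":0,"az":0},{"grip":8.8,"tx":0,"ty":0,"tz":-0.05,"ax":0,"ay":0,"az":0},{"grip":8.8,"tx":0,"ty":0,"tz":-0.05,"ax":0,"ay":0,"az":0},{"grip":8.8,"tx":0,"ty":0,"tz":-0.05,"ax":0,"ay":0,"az":0},{"grip":8.8,"tx":0,"ty":0,"tz":-0.3,"ax":0,"ay":0,"az":0},{"grip":9.1,"tx":0,"ty":0,"tz":-4,"ax":0,"ay":0,"az":0},{"grip":9.1,"tx":0,"ty":0,"tz":-9,"ax":0,"ay":0,"az":0},{"grip":9.1,"tx":0,"ty":0,"tz":-14,"ax":0,"ay":0,"az":0},{"grip":9.1,"tx":0.5,"ty":-2,"tz":-14,"ax":0,"ay":0,"az":0},{"grip":9.1,"tx":1.5,"ty":-8,"tz":-14,"ax":0,"ay":0,"az":0.044}]'; python3 go.py .4498 -.1473 .14
```

```text
t: 27.42
ee_pos: [0.5267, 0.2184, 0.1671]
orientation: [0.001, -0.0, 1.0, 0.0]
wrist_force: [1.6, -1.6, 0.2]
finger_gap: 0.0908
grip_force: 0.0
t 27.43 pos [0.5267 0.2184 0.1671] shift [  7.73 -36.57   2.68] turn [0.001 0.001 0.001] gap 0.0908 F [ 1.6 -1.6  0.2] grip 0.0
```

```bash
python3 -m inch '[{"grip":9.1,"tx":1,"ty":-6,"tz":0,"ax":0,"ay":0,"az":0},{"grip":9.1,"tx":2.5,"ty":-12,"tz":0,"ax":0,"ay":0,"az":0},{"grip":9.1,"tx":3.5,"ty":-18,"tz":0,"ax":0,"ay":0,"az":0},{"grip":9.1,"tx":5,"ty":-24,"tz":0,"ax":0,"ay":0,"az":0},{"grip":9.1,"tx":6.5,"ty":-30,"tz":0,"ax":0,"ay":0,"az":0},{"grip":9.1,"tx":7.7,"ty":-35.5,"tz":1,"ax":0,"ay":0,"az":0},{"grip":9.1,"tx":7.7,"ty":-36.6,"tz":2.5,"ax":0,"ay":0,"az":0},{"grip":9.1,"tx":7.7,"ty":-36.6,"tz":2.5,"ax":0,"ay":0,"az":0},{"grip":9.1,"tx":7.7,"ty":-36.6,"tz":2.5,"ax":0,"ay":0,"az":0}]'; python3 wfit.py brass_cup_center; python3 go.py .4498 -.1473 .014
```

```text
t: 28.55
ee_pos: [0.4495, -0.1467, 0.1418]
orientation: [-0.0, -0.0, 1.0, 0.0]
wrist_force: [-1.2, -0.4, 0.8]
finger_gap: 0.0908
grip_force: 0.0
brass_cup_center 0.6 [ 0.4498 -0.147 ] [-0.5 -0.8  0.5  0.8] [136. 103.  30.]
t 28.65 pos [ 0.4498 -0.1467  0.1422] shift [ 0.   -0.06 12.82] turn [-0.     0.     0.001] gap 0.0911 F [0.2 0.2 0.1] grip 0.0
```

```bash
python3 -m inch '[{"grip":9.1,"tx":0,"ty":0,"tz":5,"ax":0,"ay":0,"az":0},{"grip":9.1,"tx":0,"ty":0,"tz":10,"ax":0,"ay":0,"az":0},{"grip":9.1,"tx":0,"ty":0,"tz":12.9,"ax":0,"ay":0,"az":0},{"grip":4.6,"tx":0,"ty":0,"tz":12.9,"ax":0,"ay":0,"az":0},{"grip":4.6,"tx":0,"ty":0,"tz":12.9,"ax":0,"ay":0,"az":0},{"grip":4.6,"tx":0,"ty":0,"tz":12.9,"ax":0,"ay":0,"az":0},{"grip":4.6,"tx":0,"ty":0,"tz":12.9,"ax":0,"ay":0,"az":0},{"grip":4.6,"tx":0,"ty":0,"tz":12.9,"ax":0,"ay":0,"az":0},{"grip":4.6,"tx":0,"ty":0,"tz":12.9,"ax":0,"ay":0,"az":0},{"grip":4.6,"tx":0,"ty":0,"tz":12.9,"ax":0,"ay":0,"az":0}]';  python3 go.py .4535 .2955 .18 3
```

```text
t: 29.9
ee_pos: [0.45, -0.1477, 0.0136]
orientation: [0.0, 0.0, 1.0, -0.0]
wrist_force: [-0.1, 3.7, 10.0]
finger_gap: 0.0517
grip_force: 30.0
t 29.9 pos [ 0.45   -0.1477  0.0136] shift [ -0.32  44.32 -16.65] turn [-0.     0.001 -0.053] gap 0.0517 F [-0.1  3.7 10. ] grip 30.0
```

The gap is 1.5 mm wider than the brass body, so the pads may be touching the rim. Regripping 3 mm lower.

```bash
python3 -m inch '[{"grip":6.2,"tx":0,"ty":0,"tz":0,"ax":0,"ay":0,"az":0},{"grip":6.2,"tx":0,"ty":0,"tz":0,"ax":0,"ay":0,"az":0},{"grip":6.2,"tx":0,"ty":0,"tz":0.3,"ax":0,"ay":0,"az":0},{"grip":6.2,"tx":0,"ty":0,"tz":0.3,"ax":0,"ay":0,"az":0},{"grip":4.4,"tx":0,"ty":0,"tz":0.3,"ax":0,"ay":0,"az":0},{"grip":4.4,"tx":0,"ty":0,"tz":0.3,"ax":0,"ay":0,"az":0},{"grip":4.4,"tx":0,"ty":0,"tz":0.3,"ax":0,"ay":0,"az":0},{"grip":4.4,"tx":0,"ty":0,"tz":0.3,"ax":0,"ay":0,"az":0},{"grip":4.4,"tx":0,"ty":0,"tz":0.3,"ax":0,"ay":0,"az":0}]';  python3 go.py .4535 .2955 .18 3
```

```text
t: 31.02
ee_pos: [0.4495, -0.1477, 0.0099]
orientation: [0.0, 0.0, 1.0, -0.0]
wrist_force: [-0.5, -0.0, -1.8]
finger_gap: 0.0517
grip_force: 30.0
t 31.02 pos [ 0.4495 -0.1477  0.0099] shift [ -0.37  44.32 -17.01] turn [-0.     0.    -0.053] gap 0.0517 F [-0.5 -0.  -1.8] grip 30.0
```

```bash
python3 -m inch '[{"grip":4.4,"tx":0,"ty":0,"tz":-1,"ax":0,"ay":0,"az":0},{"grip":4.4,"tx":0,"ty":0,"tz":-4,"ax":0,"ay":0,"az":0},{"grip":4.4,"tx":0,"ty":0,"tz":-8,"ax":0,"ay":0,"az":0},{"grip":4.4,"tx":0,"ty":0,"tz":-12,"ax":0,"ay":0,"az":0},{"grip":4.4,"tx":0,"ty":0,"tz":-16,"ax":0,"ay":0,"az":0},{"grip":4.4,"tx":-1,"ty":3,"tz":-17,"ax":0,"ay":0,"az":-0.01},{"grip":4.4,"tx":-2,"ty":8,"tz":-17,"ax":0,"ay":0,"az":-0.02},{"grip":4.4,"tx":-3,"ty":13,"tz":-17,"ax":0,"ay":0,"az":-0.03},{"grip":4.4,"tx":-3,"ty":18,"tz":-17,"ax":0,"ay":0,"az":-0.04},{"grip":4.4,"tx":-3,"ty":23,"tz":-17,"ax":0,"ay":0,"az":-0.05}]';  python3 go.py .4535 .2955 .18 3
```

```text
t: 32.28
ee_pos: [0.4794, 0.0839, 0.1807]
orientation: [0.0, -0.025, 1.0, 0.0]
wrist_force: [0.5, -0.3, -1.8]
finger_gap: 0.0511
grip_force: 30.0
t 32.27 pos [0.4794 0.0839 0.1807] shift [ 1.54 21.26  0.07] turn [ 0.     0.001 -0.003] gap 0.0511 F [ 0.5 -0.3 -1.8] grip 30.0
```

```bash
python3 -m inch '[{"grip":4.4,"tx":0.2,"ty":5,"tz":0,"ax":0,"ay":0,"az":0},{"grip":4.4,"tx":0.5,"ty":10,"tz":0,"ax":0,"ay":0,"az":0},{"grip":4.4,"tx":1,"ty":15,"tz":0,"ax":0,"ay":0,"az":0},{"grip":4.4,"tx":1.5,"ty":19.5,"tz":0,"ax":0,"ay":0,"az":0},{"grip":4.4,"tx":1.5,"ty":21.2,"tz":0,"ax":0,"ay":0,"az":0},{"grip":4.4,"tx":1.5,"ty":21.2,"tz":4,"ax":0,"ay":0,"az":0},{"grip":4.4,"tx":1.5,"ty":21.2,"tz":9,"ax":0,"ay":0,"az":0},{"grip":4.4,"tx":1.5,"ty":21.2,"tz":13,"ax":0,"ay":0,"az":0},{"grip":4.4,"tx":1.5,"ty":21.2,"tz":15,"ax":0,"ay":0,"az":0},{"grip":4.4,"tx":1.5,"ty":21.2,"tz":15.5,"ax":0,"ay":0,"az":0}]';  python3 go.py .4535 .2955 .0129 3
```

```text
t: 33.52
ee_pos: [0.4542, 0.293, 0.0246]
orientation: [-0.0, -0.024, 1.0, -0.0]
wrist_force: [-0.2, 0.3, -1.3]
finger_gap: 0.0511
grip_force: 30.0
t 33.52 pos [0.4542 0.293  0.0246] shift [0.05 0.26 1.17] turn [-0.001 -0.001 -0.003] gap 0.0511 F [-0.2  0.3 -1.3] grip 30.0
```

```bash
python3 -m inch '[{"grip":4.4,"tx":0,"ty":0.2,"tz":0.4,"ax":0,"ay":0,"az":0},{"grip":4.4,"tx":0,"ty":0.2,"tz":0.7,"ax":0,"ay":0,"az":0},{"grip":4.4,"tx":0,"ty":0.2,"tz":0.9,"ax":0,"ay":0,"az":0},{"grip":4.4,"tx":0,"ty":0.2,"tz":0.9,"ax":0,"ay":0,"az":0}]';  python3 go.py .4535 .2955 .0129 3
```

```text
t: 34.02
ee_pos: [0.4542, 0.2954, 0.0162]
orientation: [0.0, -0.025, 1.0, 0.0]
wrist_force: [-0.0, -0.5, -2.1]
finger_gap: 0.0511
grip_force: 30.0
t 34.02 pos [0.4542 0.2954 0.0162] shift [0.07 0.01 0.33] turn [ 0.     0.    -0.003] gap 0.0511 F [-0.  -0.5 -2.1] grip 30.0
```

```bash
python3 -m inch '[{"grip":4.4,"tx":0,"ty":0,"tz":0.15,"ax":0,"ay":0,"az":0},{"grip":4.4,"tx":0,"ty":0,"tz":0.25,"ax":0,"ay":0,"az":0},{"grip":4.4,"tx":0,"ty":0,"tz":0.3,"ax":0,"ay":0,"az":0},{"grip":4.4,"tx":0,"ty":0,"tz":0.3,"ax":0,"ay":0,"az":0}]';  python3 go.py .4535 .2955 .0129 3
```

```text
t: 34.52
ee_pos: [0.4541, 0.2953, 0.013]
orientation: [-0.0, -0.025, 1.0, -0.0]
wrist_force: [-0.4, -0.3, 0.2]
finger_gap: 0.0513
grip_force: 30.0
t 34.52 pos [0.4541 0.2953 0.013 ] shift [0.06 0.02 0.01] turn [-0.    -0.    -0.003] gap 0.0513 F [-0.4 -0.3  0.2] grip 30.0
```

```bash
python3 -m inch '[{"grip":8.8,"tx":0,"ty":0,"tz":0.02,"ax":0,"ay":0,"az":0},{"grip":8.8,"tx":0,"ty":0,"tz":0,"ax":0,"ay":0,"az":0},{"grip":8.8,"tx":0,"ty":0,"tz":0,"ax":0,"ay":0,"az":0},{"grip":8.8,"tx":0,"ty":0,"tz":-0.3,"ax":0,"ay":0,"az":0},{"grip":9.1,"tx":0,"ty":0,"tz":-4,"ax":0,"ay":0,"az":0},{"grip":9.1,"tx":0,"ty":0,"tz":-9,"ax":0,"ay":0,"az":0},{"grip":9.1,"tx":0,"ty":0,"tz":-15,"ax":0,"ay":0,"az":0},{"grip":9.1,"tx":0,"ty":6,"tz":-18,"ax":0,"ay":0,"az":0},{"grip":9.1,"tx":0,"ty":12,"tz":-18,"ax":0,"ay":0,"az":0},{"grip":9.1,"tx":0,"ty":18,"tz":-18,"ax":0,"ay":0,"az":0}]'; python3 -m inch '[{"grip":9.1,"tx":0,"ty":5,"tz":0,"ax":0,"ay":0,"az":0},{"grip":9.1,"tx":0,"ty":5,"tz":0,"ax":0,"ay":0,"az":0},{"grip":9.1,"tx":0,"ty":5,"tz":0,"ax":0,"ay":0,"az":0}]'
python3 - <<'E'
from h import *
p=eyes.read_camera('scene'); save('s3',p['color'][120:380,80:480].repeat(2,0).repeat(2,1))
E
```

```text
t: 35.78
ee_pos: [0.4452, 0.4772, 0.1941]
orientation: [0.001, -0.024, 1.0, 0.001]
wrist_force: [0.0, -0.7, 0.1]
finger_gap: 0.091
grip_force: 0.0
t: 36.15
ee_pos: [0.4425, 0.5245, 0.1926]
orientation: [-0.0, -0.025, 1.0, -0.0]
wrist_force: [-0.5, 0.1, -0.1]
finger_gap: 0.0909
grip_force: 0.0
```

View pics/s3.png

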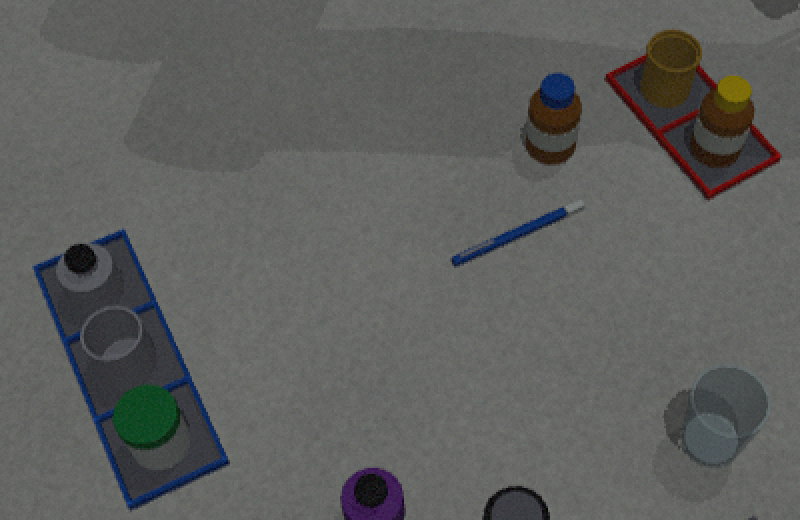

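The brass cup (670,70) and yellow bottle (725,125) stand upright in the red tray's two compartments. The weight, steel cup and jar are in the blue tray, and the blue-capped bottle (553,120) hasn't moved.

```bash
python3 -c "
from bench import close_job
print(close_job())"
```

```text
the job is handed in; nothing more can be done
None
```

Both kits are made up and the job is handed in at about 36 s: jar, steel cup and weight are in the blue tray, yellow-capped bottle and brass cup in the red tray, each upright in its own compartment, and the blue-capped bottle was left where it stood.

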